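Third hand: press a cup hinge into a cabinet door

ROBOT

A 7-joint arm with a two-finger parallel gripper is mounted at the origin on the work surface. World frame = base frame: x ahead of the robot, y to its left, z up, the work surface at z = 0. Lengths are in m, angles in rad, forces in N, time in s.
With the tool pointing down it reaches from about 0.4 to 0.925 m from the base axis. Payload 5.6 kg.
Tool frame: the origin (TCP) lies between the finger pads; the fingertips stand env.tip_reach ahead of it and the grasp point (between the pads) lies 8 mm behind it (env.tip_reach is the distance from the TCP to the fingertips, in m); z points along the fingers, y is the line along which they close (so a half turn about z gives the same grasp; the last joint's range is limited). The gripper opens to 85 mm and grips with 20 to 120 N. Pads are 22 mm wide; open, the fingers measure 114 mm over their backs; the gripper's body (76 mm by 85 mm) begins 54 mm behind the grasp point. The pads swing forward as they close: fully open they stand 13 mm farther back than shut.
Start: joints at [1.11, 0.468, -0.012, 1.603, 0.006, 1.071, -0.056], TCP at [0.264, -0.594, 0.242] pointing down, gripper open.
Joint ranges: [-2.53, 2.53], [-0.31, 2.02], [-1.57, 1.55], [0.28, 2.44], [-1.29, 4.43], [0.15, 1.84], [-2.92, 2.92]. Speed limits (rad/s): [2.57, 2.57, 3.14, 3.14, 3.14, 3.14, 3.14].

INTERFACE

Orientations are given as a rotation vector (axis times angle).
In Python, from plant import env, viewer, sign_off gives the robot as it stands. The module is installed in compiled form; this text tells all that it offers.
- The arm moves only by the shell command python3 -m creep 'ROWS' [OPENING] [FORCE]. ROWS is a JSON object of lists of equal length, an entry for each row: "dp": the shift along the world's x, y, z each as a share of 3 cm, from -1 to 1, a list of three; "dr": the turn, a rotation vector about the world's x, y, z each as a share of 360 degrees, from -1 to 1, a list of three. A call has 1 to 10 rows; each row shifts and turns the commanded pose from where the row before left it; what a row does not reach is not made up. A row lasts 1/12 s, in which the tool goes at most 41.7 mm and 7.16 degrees, less where a joint would pass 70% of its speed; a pose out of reach is approached as far as the arm can. A call with a number of a shift or a turn outside -1 to 1 is refused whole. A call with a gripper value outside its range is refused whole. OPENING is the opening, from 0 (shut) to 1 (fully open), set as the call begins (- or left out, the last holds). The fingers move at their own pace and stop on an object; FORCE is the grip in N (left out, the last holds). Time passes only in rows, so rows that do not move let the fingers close. It gives the time, the measured TCP pose, the force, the opening and the grip force at its end, in the units of the state.
- env.get_state(): the state, without advancing time (a new reading comes with each control period).
- viewer.grab_frame(name): name is "side" or "top"; returns (picture, depth): 400x640x3 uint8, red, green, blue; 400x640 float32, m along the optical axis (not along the pixel's ray), 0 where there is no reading.
- viewer.camera_params(name): a dict with "mtx" (3x3 intrinsics, pixels), "extrinsics" (4x4, takes a point from world to camera coordinates). Camera axes: x right, y up, looking along -z (the intrinsics and any distortion apply to the point x, -y, -z); pixel columns grow to the right and rows downward; lengths in m; the calibration is good to about 2 mm. A picture is of the moment at which its call begins. camera_params takes no time and is no camera call.
- sign_off(): hands the job in; it is judged then, once.
The state is a dict: "t": time; "joint_positions": joint angles; "qd": joint speeds; "joint_efforts": joint torques, N m; "tcp_pos": TCP position; "ee_rot": TCP orientation; "force": force on the tool from outside, world axes, zero at the start; "torque": the same for the moment, N m; "width": finger opening in m; "finger_force": force on a finger pad.
Only numpy, scipy, OpenCV 4.12 (cv2) and the standard library are available. Lean on these libraries where they do the work, as an engineer would, in place of code of your own. Each camera call takes 0.05 s, during which the arm holds its last target. There are 200 camera calls.

TASK

The door lying face down still lacks one of its two hinges. Take the full-size cup hinge out of the fittings tray (leave the other fittings in the tray and do not disturb the loose tools), ease it without ramming into the door's empty bore, square like the hinge already fitted, with its arm pointing out over the door's edge and its flange flat on the wood. Then keep it pressed down with a steady push of about 10 N so that I can drive the screws: finish while you are still holding it down like that.

Things in the scene. Friction and masses are not known exactly. Their poses are not given: they have to be found in the camera images.
- hinge_mid (a point): Grip point of the full-size cup hinge, bright steel, about 110 g, loose in the tray, on its cup, arm level. On the arm, half-way up. z up, x along the arm from its free end to the cup, y across it (grip across y). The arm: 20 mm wide, 15 mm high, reaching 50 mm to -x and 14 mm to +x of this point. The flange's top is 9 mm below this point, 1.5 mm below the arm: fingertips stop just above it.
- hinge_seat (a point): The hinge's cup axis at the flange's underside: 8 mm to +x of and 11 mm below hinge_mid; same axes. Home when this point lies on bore. Cup: 35 mm diameter, bevelled foot, bottom 11.5 mm below this point. Flange, 2 mm thick: a 41 mm disc round the cup axis and a strip 66 mm long (y), 16 mm wide, its middle 9.5 mm to +x of the axis, with the screw holes.
- hinge_tail (a point): The free end of the hinge's arm, half-way up: 50 mm to -x of hinge_mid. Same axes.
- bore (a point): Centre of the mouth of the door's empty cup bore, on the door's upper surface, 35 mm above the worktop. Bore 37 mm in diameter, 13 mm deep. Axes: z up, x square to the door's hinge edge, pointing into the door, y along the edge. The edge is 24.5 mm from the bore's centre, on the -x side. A hinge fitted squarely has the same axes: its arm goes out over the edge, to -x.
- door: Grey shaker cabinet door, 340 x 260 x 20 mm, face down on four 15 mm rubber pucks; it does not slip or give. Origin at worktop height under the mid-point between its two bores, which lie 100 mm to either side in y; x points from the hinge edge into the door. Upper surface hard wood, 35 mm above the worktop.
- fitted_hinge: The hinge already screwed into the door's other bore, same as the loose one. Origin at the bottom of its cup, 11.5 mm below the door's upper surface; same axes as the loose hinge. Its arm's top stands 18.5 mm above the door.
- tray: The shallow plywood fittings tray, 240 (x) x 340 (y) x 35 mm high, walls and floor 5 mm thick, fixed on the worktop; origin under the middle of its floor.
- small_hinge_mid (a point): A smaller cup hinge in the tray (26 mm cup, arm 15 mm wide and 47 mm long), not wanted: it is the same shape at three quarters of the size. The point is on its arm, 21.5 mm above the bottom of its cup.
- plate1_mid (a point): A hinge mounting plate in the tray, a cross 40 x 50 mm and 9 mm high; its middle.
- plate2_mid (a point): The other mounting plate in the tray, the same; its middle.
- knob_mid (a point): A dark steel cabinet knob in the tray, 30 mm in diameter, 27 mm high; its middle.
- pull_mid (a point): A dark steel bar pull lying in the tray, 140 mm long in its y, 34 mm wide, 12 mm high; its middle.
- screwdriver_grip (a point): A loose screwdriver, 210 mm, on the worktop; the middle of its handle.
- tape_mid (a point): A loose black tape measure, 70 x 36 x 66 mm, on the worktop; its middle.
Mind the look-alikes: they are no part of the job. Leave any blue look-alike of the part that bears small_hinge_mid alone.

How it is judged:
By the outcome, as a careful person would: the job done as asked, in the order asked, and still so for the second after the job is handed in, while the arm keeps its last pose, push and grip.
It also fails if it takes over 48 s, if anything falls off the work surface, if the arm or the gripper's body presses on something with over 40 N, if the wrist force passes 120 N, or if a joint passes its speed limit or range.

## Working session

There is one attempt and no reset: what is moved stays moved. The work goes in short steps, Python scripts to look and compute and a shell command to move; the robot and the scene stay as the last step left them, time stands still between calls to the robot, and variables do not carry over. Pictures are saved under pics/ and viewed, at most 10 in all, crops included, and the job is handed in when it is done.

```bash
mkdir -p pics
cat > h.py <<'E'
import numpy as np, cv2
from plant import env, viewer, sign_off
def look(n):
    im,d=viewer.grab_frame(n); return im.copy(),d.copy()
def cast(n,u,v,z):
    p=viewer.camera_params(n);K=np.array(p["mtx"]);E=np.array(p["extrinsics"])
    r=np.array([(u-K[0,2])/K[0,0],-(v-K[1,2])/K[1,1],-1.]);R=E[:3,:3];c=-R.T@E[:3,3];w=R.T@r
    return c+w*(z-c[2])/w[2]
def dpt(n,u,v,d):
    p=viewer.camera_params(n);K=np.array(p["mtx"]);E=np.array(p["extrinsics"])
    r=np.array([(u-K[0,2])/K[0,0],-(v-K[1,2])/K[1,1],-1.])*d
    return E[:3,:3].T@(r-E[:3,3])
def proj(n,P):
    p=viewer.camera_params(n);K=np.array(p["mtx"]);E=np.array(p["extrinsics"])
    q=E[:3,:3]@np.array(P)+E[:3,3]; return K[0,0]*q[0]/-q[2]+K[0,2], K[1,1]*-q[1]/-q[2]+K[1,2]
E
python3 - <<'E'
from h import *
for n in("side","top"):
    im,d=look(n); cv2.imwrite(f"pics/{n}0.png",im[:,:,::-1]); np.save(f"{n}0.npy",d)
    p=viewer.camera_params(n);print(n,p)
s=env.get_state();print(s,env.tip_reach)
E
```

```text
side {'mtx': array([[499.56157927,   0.        , 320.37672688],
       [  0.        , 499.56157927, 200.71935309],
       [  0.        ,   0.        ,   1.        ]]), 'extrinsics': array([[-0.95693353, -0.28979342,  0.01726235,  0.47046756],
       [ 0.22481016, -0.70210346,  0.67565607, -0.13640922],
       [-0.18368073,  0.6504387 ,  0.73701485, -1.53995037],
       [ 0.        ,  0.        ,  0.        ,  1.        ]])}
top {'mtx': array([[390.16871875,   0.        , 324.18405393],
       [  0.        , 390.16871875, 194.72263917],
       [  0.        ,   0.        ,   1.        ]]), 'extrinsics': array([[-0.01252764, -0.9999102 , -0.00475936,  0.03413386],
       [ 0.99851117, -0.01276254,  0.05303352, -0.50267111],
       [-0.05308949, -0.00408788,  0.99858139, -1.16204575],
       [ 0.        ,  0.        ,  0.        ,  1.        ]])}
{'t': 0.1, 'joint_positions': array([ 1.11000102,  0.46831344, -0.01162851,  1.6035101 ,  0.00599012,
        1.07141337, -0.05629814]), 'qd': array([-5.24737287e-04, -2.88093855e-03, -4.80680552e-04, -1.69998730e-03,
        1.84895350e-03,  2.82800106e-04,  1.28310937e-05]), 'joint_efforts': array([ 1.25277606e-03, -5.33522093e+01,  2.20483571e-02, -2.51967484e+01,
        1.15424002e-02,  4.28939267e-03, -4.79651032e-05]), 'tcp_pos': array([ 0.26349876, -0.59367178,  0.24142666]), 'ee_rot': array([-3.07179108e+00, -6.51118451e-01,  6.70062161e-04]), 'force': array([ 0.02852534,  0.3576688 , -0.52526867]), 'torque': array([ 0.02980332,  0.04637966, -0.02291668]), 'finger_force': 0.0, 'width': 0.08512349841982707} 0.011
```

View pics/top0.png

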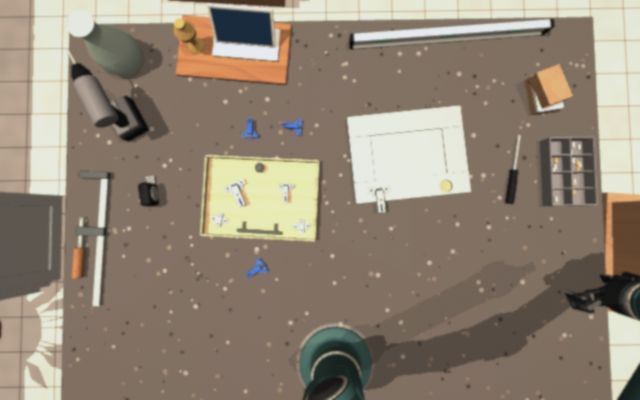

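View pics/side0.png

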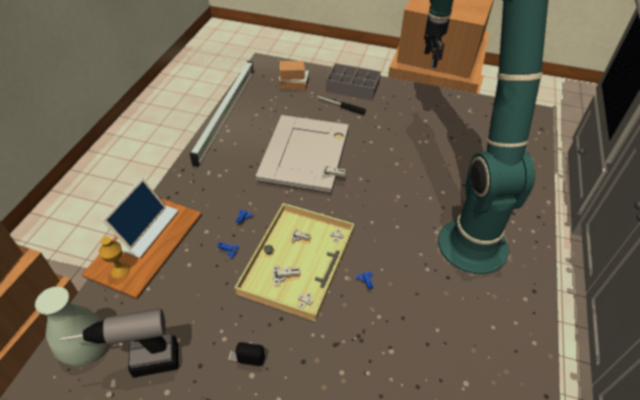

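The top view shows the tray at (203–320, 155–240) and the door at (348–470, 107–202), with its empty bore at (446,186). What could be mistaken for the wanted hinge:
- bright hinge at (237,192)
- smaller hinge at (287,190)
- fitted hinge at (381,197)
- mounting plates at (219,220) and (301,226)
- blue look-alikes at (250,128), (292,126) and (257,268)

By size I choose (237,192) and check it in one close crop.

Run:
```python
from h import *
t=cv2.imread("pics/top0.png");s=cv2.imread("pics/side0.png")
def c(im,x,y,w,h,k): return cv2.resize(im[y:y+h,x:x+w],(w*k,h*k),interpolation=cv2.INTER_CUBIC)
a=np.hstack([c(t,200,155,130,95,3)[:280],c(s,235,205,130,95,3)[:280]])
b=np.hstack([c(t,345,150,130,95,3)[:280],c(s,255,115,130,95,3)[:280]])
cv2.imwrite("pics/crop1.png",np.vstack([a,b]))
# heights around
d=np.load("top0.npy")
for u,v in((237,192),(232,184),(241,198),(287,190),(446,186),(430,180),(260,210)): print(u,v,dpt("top",u,v,d[v,u]).round(4))
```

```text
237 192 [0.5133 0.2856 0.0356]
232 184 [0.5382 0.3033 0.0237]
241 198 [0.4952 0.2733 0.0378]
287 190 [0.5175 0.1378 0.0324]
446 186 [ 0.5241 -0.3371  0.0209]
430 180 [ 0.5411 -0.2846  0.0401]
260 210 [0.4597 0.2235 0.0014]
```

View pics/crop1.png

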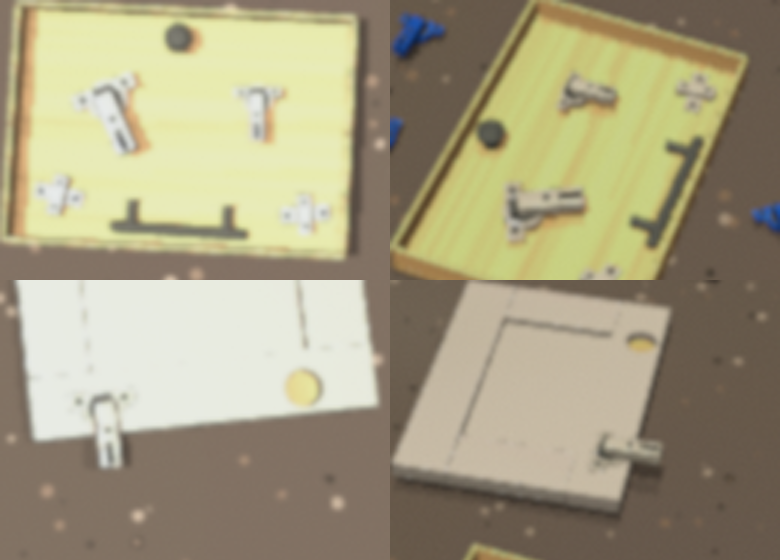

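The close crop confirms it: (237,192) is the full-size hinge, with the arm toward (242,205). Its arm top measures 35.6 mm, against 35 expected. The hinge at (287,190) is visibly smaller. The empty bore is the yellow disc at (446,186).

```bash
cat > m.py <<'E'
from h import *
def blob(n,im,box,zlo=None,f=None):
    x,y,w,h=box; hsv=cv2.cvtColor(im,cv2.COLOR_RGB2HSV)
    m=np.zeros(im.shape[:2],np.uint8); m[y:y+h,x:x+w]=f(hsv[y:y+h,x:x+w].astype(int))*255
    cs,_=cv2.findContours(m,cv2.RETR_EXTERNAL,cv2.CHAIN_APPROX_NONE)
    return m,max(cs,key=cv2.contourArea)
def rect(P):
    P=np.asarray(P)[:,:2]; c,s,a=cv2.minAreaRect((P*1000).astype(np.float32))
    return np.round(c,1),np.round(s,1),round(a,1)
def high(n,im,d,box,lo,hi):
    x,y,w,h=box;P=[]
    for v in range(y,y+h):
        for u in range(x,x+w):
            if d[v,u]>0:
                p=dpt(n,u,v,d[v,u])
                if lo<p[2]<hi:P.append(p)
    return np.array(P)
E
python3 - <<'E'
from m import *
t=cv2.imread("pics/top0.png")[:,:,::-1].copy();s=cv2.imread("pics/side0.png")[:,:,::-1].copy()
D={"top":np.load("top0.npy"),"side":np.load("side0.npy")}
for n,im,b in(("top",t,(215,175,40,40)),("side",s,(265,258,45,32))):
    P=high(n,im,D[n],b,.029,.045); print(n,"loose",len(P),P.mean(0).round(4),rect(P))
for n,im,b in(("top",t,(368,180,28,40)),("side",s,(315,160,40,25))):
    P=high(n,im,D[n],b,.048,.065); print(n,"fitted",len(P),P.mean(0).round(4),rect(P))
# bore
for n,im,b in(("top",t,(430,172,30,26)),("side",s,(328,125,25,18))):
    x,y,w,h=b; print(n, cv2.cvtColor(im,cv2.COLOR_RGB2HSV)[y+h//2,x:x+w,1].tolist())
    m,c=blob(n,im,b,f=lambda q:q[:,:,1]>(75 if n=="top" else 80))
    e=np.array([cast(n,*p[0],.035) for p in c]); 
    (cx,cy),r=cv2.minEnclosingCircle((e[:,:2]*1000).astype(np.float32));print(n,"bore",cx,cy,r, rect(e))
# loose hinge mask
for n,im,b in(("top",t,(222,178,30,34)),("side",s,(268,260,38,28))):
    m,c=blob(n,im,b,f=lambda q:q[:,:,1]<60)
    x,y,w,h=b
    e=[cast(n,*p[0],.035) for p in c];print(n,"mask",cv2.contourArea(c),cv2.boundingRect(c),rect(e))
    for r in (m[y:y+h,x:x+w]>0)*1: print("".join(".#"[k] for k in r))
# door edges: bright low-sat
for n,im,b in(("top",t,(338,95,145,122)),):
    x,y,w,h=b; m,c=blob(n,im,b,f=lambda q:(q[:,:,2]>170))
    e=[cast(n,*p[0],.035) for p in c]; print("door",rect(e),cv2.contourArea(c))
    lo=[p for p in e if p[0]<0.54 and -0.33<p[1]<-0.2]
    for k in range(390,436,8)  : 
        col=m[150:215,k]; v=150+np.max(np.nonzero(col)); print(k,v,cast(n,k,v+.5,.035).round(4))
E
```

```text
top loose 148 [0.5035 0.2826 0.0344] (array([503.4, 283. ]), array([63.4, 19.9]), 23.9)Traceback (most recent call last):
  File "<stdin>", line 5, in <module>
  File "m.py", line 15, in high
    p=dpt(n,u,v,d[v,u])
  File "h.py", line 10, in dpt
    p=viewer.camera_params(n);K=np.array(p["mtx"]);E=np.array(p["extrinsics"])
ValueError: time passes only in moves, steps and waits
```

```bash
python3 - <<'E'
s=open("h.py").read()
s=s.replace("def look","import functools\ncp=functools.lru_cache(None)(lambda n: viewer.camera_params(n))\ndef look",1).replace("p=viewer.camera_params(n);","p=cp(n);")
open("h.py","w").write(s)
E
cat > a.py <<'E'
from m import *
t=cv2.imread("pics/top0.png")[:,:,::-1].copy();s=cv2.imread("pics/side0.png")[:,:,::-1].copy()
D={"top":np.load("top0.npy"),"side":np.load("side0.npy")}
for n,im,b in(("top",t,(215,175,40,40)),("side",s,(265,258,45,32))):
    P=high(n,im,D[n],b,.029,.045); print(n,"loose",len(P),P.mean(0).round(4),rect(P))
for n,im,b in(("top",t,(368,180,28,40)),("side",s,(315,160,40,25))):
    P=high(n,im,D[n],b,.046,.065); print(n,"fitted",len(P),P.mean(0).round(4),rect(P))
for n,im,b in(("top",t,(430,172,30,26)),("side",s,(328,125,25,18))):
    x,y,w,h=b; print(n, cv2.cvtColor(im,cv2.COLOR_RGB2HSV)[y+h//2,x:x+w,1].tolist())
    m,c=blob(n,im,b,f=lambda q:q[:,:,1]>(60 if n=="top" else 80))
    e=np.array([cast(n,*p[0],.035) for p in c])
    (cx,cy),r=cv2.minEnclosingCircle((e[:,:2]*1000).astype(np.float32));print(n,"bore",cx,cy,r, rect(e))
n="top";x,y,w,h=(338,95,145,122); m,c=blob(n,t,(x,y,w,h),f=lambda q:(q[:,:,2]>170))
e=[cast(n,*p[0],.035) for p in c]; print("door",rect(e))
for k in list(range(356,372,5))+list(range(392,470,10)):
    v=150+np.max(np.nonzero(m[150:215,k])); print(k,v,cast(n,k,v+.5,.035).round(4))
E
python3 a.py
```

```text
top loose 148 [0.5035 0.2826 0.0344] (array([503.4, 283. ]), array([63.4, 19.9]), 23.9)
side loose 159 [0.5021 0.2849 0.0355] (array([504., 284.]), array([66.2, 24.9]), 22.2)
top fitted 151 [ 0.4822 -0.1363  0.0522] (array([ 485. , -136.2]), array([69.1, 20. ]), 4.9)
side fitted 114 [ 0.4805 -0.1335  0.0532] (array([ 475.9, -127.8]), array([63. , 70.7]), 40.6)
top [12, 12, 12, 12, 12, 12, 12, 12, 13, 28, 59, 83, 89, 88, 84, 84, 82, 79, 78, 78, 79, 59, 30, 18, 14, 14, 14, 14, 13, 14]
top bore 524.589111328125 -332.5352478027344 16.527292251586914 (array([ 524.6, -331.3]), array([29.1, 29.6]), 43.9)
side [46, 44, 46, 45, 45, 47, 50, 64, 78, 81, 82, 79, 75, 65, 50, 45, 43, 46, 49, 62, 71, 70, 69, 71, 69]
side bore 523.0697021484375 -329.306884765625 13.761408805847168 (array([ 523. , -329.8]), array([25.6, 22.7]), 15.7)
door (array([ 605.9, -227.8]), array([292.3, 348.5]), 5.4)
356 202 [ 0.4777 -0.066   0.035 ]
361 202 [ 0.4775 -0.0807  0.035 ]
366 202 [ 0.4773 -0.0955  0.035 ]
371 201 [ 0.4801 -0.1103  0.035 ]
392 199 [ 0.4852 -0.1724  0.035 ]
402 198 [ 0.4878 -0.202   0.035 ]
412 197 [ 0.4904 -0.2315  0.035 ]
422 196 [ 0.493  -0.2611  0.035 ]
432 195 [ 0.4955 -0.2907  0.035 ]
442 194 [ 0.4981 -0.3202  0.035 ]
452 193 [ 0.5007 -0.3498  0.035 ]
462 192 [ 0.5033 -0.3794  0.035 ]
```

```bash
python3 -m creep '{"dp":[[0.4,0.4,0],[0.8,0.8,0],[0.9,0.9,0],[0.9,0.9,0],[0.9,0.9,0],[0.9,0.9,0],[0.9,0.9,0],[0.9,0.9,0],[0.9,0.9,0],[0.9,0.9,0]],"dr":[[0,0,0],[0,0,0],[0,0,0],[0,0,0],[0,0,0],[0,0,0],[0,0,0],[0,0,0],[0,0,0],[0,0,0]]}'
```

```text
t: 0.93
tcp_pos: [0.5165, -0.3405, 0.242]
ee_rot: [-3.073, -0.651, 0.001]
force: [1.1, -0.3, -0.6]
width: 0.0859
finger_force: 0.0
```

```bash
python3 -m creep '{"dp":[[0,1,0],[0,1,0],[0,1,0],[0,1,0],[0,1,0],[0,1,0],[0,1,0],[0,1,0],[0,1,0],[0,1,0]],"dr":[[0,0,0],[0,0,0],[0,0,0],[0,0,0],[0,0,0],[0,0,0],[0,0,0],[0,0,0],[0,0,0],[0,0,0]]}'
```

```text
t: 1.77
tcp_pos: [0.5152, -0.0407, 0.2421]
ee_rot: [-3.073, -0.651, 0.001]
force: [-0.2, -0.1, 0.1]
width: 0.0856
finger_force: 0.0
```

```bash
python3 -m creep '{"dp":[[0.16,0.9,-0.3],[0,1,-0.4],[0,1,-0.4],[0,1,-0.4],[0,1,-0.4],[0,1,-0.4],[0,1,-0.4],[0,1,-0.4],[0,1,-0.4],[0,1,-0.4]],"dr":[[0,0,0],[0,0,0],[0,0,0],[0,0,0],[0,0,0],[0,0,0],[0,0,0],[0,0,0],[0,0,0],[0,0,0]]}' 0.55
```

```text
t: 2.6
tcp_pos: [0.5201, 0.2561, 0.1243]
ee_rot: [3.073, 0.651, -0.001]
force: [0.8, 0.7, -0.4]
width: 0.0472
finger_force: 0.0
```

```bash
python3 -m creep '{"dp":[[0,0.8,0],[0,0.35,0],[0,0,0],[0,0,0]],"dr":[[0,0,0],[0,0,0],[0,0,0],[0,0,0]]}'
python3 - <<'E'
from h import *
t,_=look("top");s,_=look("side")
a=cv2.resize(t[150:250,190:330],(780,557),interpolation=3)[:300];b=cv2.resize(s[195:320,225:365],None,fx=2.2,fy=2.2,interpolation=3)
o=np.zeros((600,800,3),np.uint8);o[:300,:780]=a;o[300:300+275,:308]=b[:275]
cv2.imwrite("pics/hover.png",o[:,:,::-1]);x=env.get_state();print(x["tcp_pos"],x["width"])
E
```

```text
t: 2.93
tcp_pos: [0.5206, 0.2886, 0.1252]
ee_rot: [3.072, 0.651, -0.001]
force: [-0.5, -0.6, 0.2]
width: 0.0469
finger_force: 0.0
[0.52120993 0.28700191 0.12545035] 0.046996000634563245
```

View pics/hover.png

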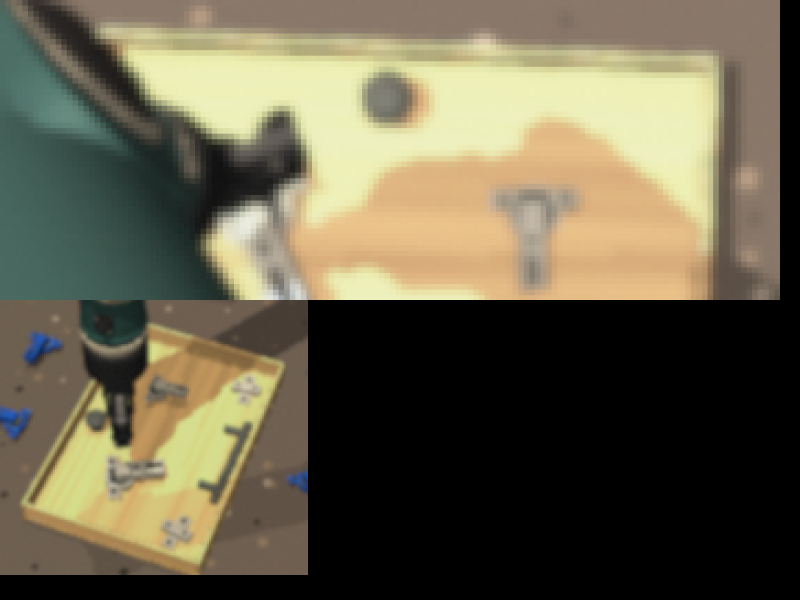

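The gripper hovers over the wanted hinge's arm, and the small hinge and knob are well clear. Going down next.

```bash
python3 -m creep '{"dp":[[0,0.08,-0.5],[0,0,-0.7],[0,0,-0.7],[0,0,-0.6],[0,0,-0.4],[0,0,-0.2],[0,0,0],[0,0,0]],"dr":[[0,0,0],[0,0,0],[0,0,0],[0,0,0],[0,0,0],[0,0,0],[0,0,0],[0,0,0]]}'
```

```text
t: 3.7
tcp_pos: [0.5211, 0.2914, 0.0328]
ee_rot: [3.074, 0.65, 0.001]
force: [-0.4, -0.5, 0.2]
width: 0.0468
finger_force: 0.0
```

```bash
python3 -m creep '{"dp":[[0,0,0],[0,0,0],[0,0,0],[0,0,0],[0,0,0],[0,0,0],[0,0,0],[0,0,0],[0,0,0],[0,0,0]],"dr":[[0,0,0],[0,0,0],[0,0,0],[0,0,0],[0,0,0],[0,0,0],[0,0,0],[0,0,0],[0,0,0],[0,0,0]]}' 0 60
python3 -c "
from h import *
s=env.get_state();print(s['tcp_pos'],s['force'],s['torque'])"
```

```text
t: 4.53
tcp_pos: [0.5214, 0.2922, 0.0337]
ee_rot: [-3.073, -0.651, -0.003]
force: [-1.3, -0.4, 7.4]
width: 0.0183
finger_force: 59.9
[0.52135684 0.29223384 0.03366312] [-1.29882641 -0.40800429  7.42576367] [-0.15085005  0.12859348 -0.05898969]
```

```bash
python3 -m creep '{"dp":[[0,0,0.1],[0,0,0.2],[0,0,0.4],[0,0,0.7],[0,0,0.8],[0,0,0.8],[0,0,0.6],[0,0,0.3],[0,0,0],[0,0,0]],"dr":[[0,0,0],[0,0,0],[0,0,0],[0,0,0],[0,0,0],[0,0,0],[0,0,0],[0,0,0],[0,0,0],[0,0,0]]}' 0 90
```

```text
t: 5.37
tcp_pos: [0.5204, 0.2916, 0.1494]
ee_rot: [3.073, 0.651, 0.001]
force: [-0.6, 0.1, -1.8]
width: 0.0175
finger_force: 88.2
```

```bash
python3 -m creep '{"dp":[[0,-0.3,0],[0,-0.6,0],[0,-0.9,0],[0,-1,0],[0,-1,0],[0,-1,0],[0,-1,0],[0,-1,0],[0,-1,0],[0,-1,0]],"dr":[[0,0,0],[0,0,0],[0,0,-0.0066],[0,0,-0.0066],[0,0,-0.0066],[0,0,-0.0066],[0,0,-0.0066],[0,0,-0.0066],[0,0,-0.0066],[0,0,-0.0066]]}'
```

```text
t: 6.2
tcp_pos: [0.519, 0.0255, 0.1478]
ee_rot: [3.139, 0.131, -0.005]
force: [1.0, 0.1, -2.1]
width: 0.0177
finger_force: 88.2
```

```bash
python3 -m creep '{"dp":[[0,-1,0],[0,-1,0],[0,-1,0],[0,-1,0],[0,-1,0],[0,-1,0],[0,-1,0],[0,-1,0],[0,-1,0],[0,-0.9,0]],"dr":[[0,0,0],[0,0,0],[0,0,0],[0,0,0],[0,0,0],[0,0,0],[0,0,0],[0,0,0],[0,0,0],[0,0,0]]}'
```

```text
t: 7.03
tcp_pos: [0.5186, -0.2715, 0.1476]
ee_rot: [-3.138, -0.133, 0.005]
force: [-0.8, -0.4, -1.3]
width: 0.0171
finger_force: 88.2
```

```bash
python3 -m creep '{"dp":[[0,-0.7,0],[0,-0.4,0],[0,0,-0.4],[0,0,-0.8],[0,0,-0.8],[0,0,-0.4],[0,0,0],[0,0,0],[0,0,0]],"dr":[[0,0,0],[0,0,0],[0,0,0],[0,0,0],[0,0,0],[0,0,0],[0,0,0],[0,0,0],[0,0,0]]}'
```

```text
t: 7.78
tcp_pos: [0.5213, -0.3017, 0.078]
ee_rot: [3.138, 0.136, 0.002]
force: [0.1, 0.5, -1.6]
width: 0.0175
finger_force: 88.2
```

```bash
python3 -m creep '{"dp":[[-0.1,-0.5,0],[0,-0.5,0],[0,0,0],[0,0,0],[0,0,0]],"dr":[[0,0,0],[0,0,0],[0,0,0],[0,0,0],[0,0,0]]}'
python3 - <<'E'
from m import *
t,d=look("top");s,ds=look("side")
a=cv2.resize(t[150:220,350:480],(780,420),interpolation=3)[60:360];b=cv2.resize(s[100:200,250:380],(390,300),interpolation=3)
o=np.zeros((600,800,3),np.uint8);o[:300,:780]=a;o[300:600,:390]=b
cv2.imwrite("pics/hover2.png",o[:,:,::-1])
np.savez("h2.npz",t=t,d=d,s=s,ds=ds)
x=env.get_state();print(x["tcp_pos"])
E
```

```text
t: 8.2
tcp_pos: [0.5178, -0.3321, 0.0778]
ee_rot: [3.139, 0.134, 0.001]
force: [0.9, 0.3, -1.0]
width: 0.0175
finger_force: 88.3
[ 0.51776916 -0.33140726  0.07746978]
```

View pics/hover2.png

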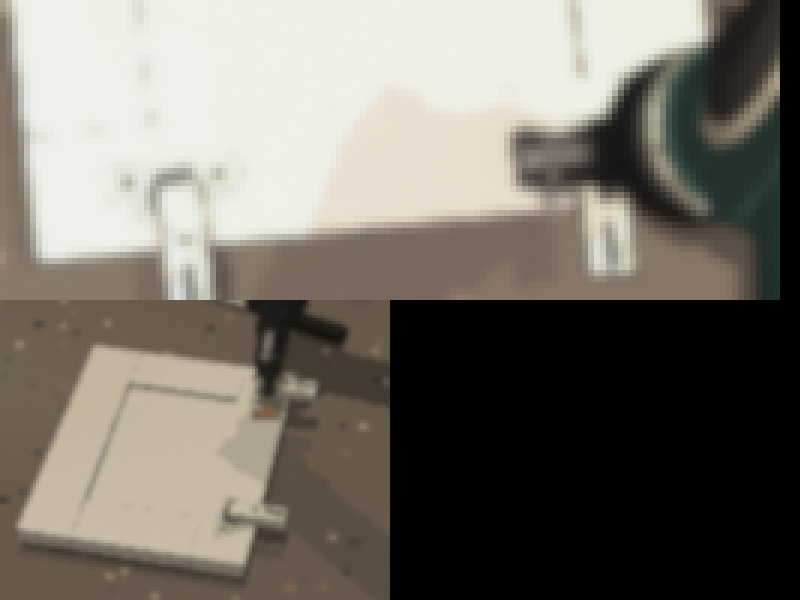

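```bash
cat > tail.py <<'E'
from m import *
from scipy.ndimage import map_coordinates as mc
th=np.radians(4.93);X=np.array([np.cos(th),np.sin(th)]);Y=np.array([-X[1],X[0]])
def tail(n,im,mid,zt,R=(-62,-36)):
    """edges of arm near its tail, in door axes mm relative to predicted mid"""
    v=im.astype(float).max(2)
    f=lambda a,b:(lambda p:mc(v,[[p[1]],[p[0]]],order=1)[0])(proj(n,np.r_[np.array(mid)+X*a/1e3+Y*b/1e3,zt]))
    bs=np.arange(-20,20.1,.25); pb=np.mean([[f(a,b) for b in bs] for a in np.arange(-46,-28,1.5)],0)
    as_=np.arange(-66,-36,.25); pa=np.mean([[f(a,b) for a in as_] for b in np.arange(-5,5.1,1)],0)
    return bs,pb,as_,pa
def edges(x,p):
    h=(np.percentile(p,10)+np.percentile(p,90))/2; k=np.nonzero(np.diff((p>h).astype(int)))[0]
    return [(round(x[i]+(h-p[i])/(p[i+1]-p[i])*(x[i+1]-x[i]),1)) for i in k]
E
python3 - <<'E'
from tail import *
z=np.load("h2.npz")
tcp=np.array([.5178,-.3318]); mid=tcp-X*.0018
seat=np.array([.524,-.3325]); fm=seat+Y*.2-X*.008
for n,im,dd in(("top",z["t"],z["d"]),("side",z["s"],z["ds"])):
    for nm,m,zt in(("held",mid,.079),("fitted",fm,.0535)):
        bs,pb,a,pa=tail(n,im,m,zt)
        print(n,nm,"across",edges(bs,pb),"along",edges(a,pa))
        u,v=proj(n,np.r_[m-X*.042,zt]);print("  z",[dpt(n,int(round(u)),int(round(v))+k,dd[int(round(v))+k,int(round(u))]).round(4).tolist() for k in(0,1)])
    bs,pb,a,pa=tail(n,im,fm,.0535);print(pb[::6].round(),pa[::6].round())
E
```

```text
top held across [np.float64(-8.2), np.float64(0.4), np.float64(3.7), np.float64(13.4)] along [np.float64(-50.5)]
  z [[0.4742, -0.3344, 0.0803], [0.4714, -0.3347, 0.0791]]
top fitted across [np.float64(-10.9), np.float64(11.5)] along [np.float64(-51.0)]
  z [[0.4573, -0.1367, 0.0536], [0.4545, -0.1371, 0.0506]]
[113. 106. 100. 101. 109. 130. 155. 182. 202. 208. 204. 187. 171. 162.
 167. 188. 205. 215. 212. 198. 178. 156. 139. 128. 123. 121. 121.] [136. 136. 136. 136. 136. 136. 136. 138. 141. 149. 161. 172. 183. 186.
 185. 183. 180. 181. 182. 183.]
side held across [np.float64(-8.8)] along [np.float64(-51.4)]
  z [[0.4732, -0.3375, 0.079], [0.4716, -0.3307, 0.0801]]
side fitted across [np.float64(-10.9), np.float64(13.5)] along [np.float64(-50.7)]
  z [[0.4578, -0.1342, 0.0571], [0.4565, -0.1294, 0.0573]]
[ 93.  98. 104. 111. 118. 126. 132. 136. 136. 134. 133. 134. 137. 142.
 149. 155. 160. 162. 160. 156. 150. 143. 135. 128. 121. 115. 109.] [ 90.  90.  90.  90.  90.  90.  91.  92.  96. 105. 114. 125. 135. 141.
 142. 142. 142. 142. 144. 145.]
```

```bash
python3 -m creep '{"dp":[[0.01,-0.113,0],[0,0,-0.2],[0,0,-0.15],[0,0,0],[0,0,0],[0,0,0]],"dr":[[0,0,0],[0,0,0],[0,0,0],[0,0,0],[0,0,0],[0,0,0]]}'
cat > chk.py <<'E'
from tail import *
t,d=look("top");s,ds=look("side");x=env.get_state();tcp=x["tcp_pos"];print(tcp.round(4),x["force"].round(1))
bm=np.array([.524,-.3325])-X*.008
for n,im in(("top",t),("side",s)):
    for nm,m,zt in(("held",bm,tcp[2]+.0015),("fitted",bm+Y*.2,.0535)):
        bs,pb,a,pa=tail(n,im,m,zt); print(n,nm,"across",*edges(bs,pb),"along",*edges(a,pa))
E
python3 chk.py
```

```text
t: 8.8
tcp_pos: [0.5178, -0.3354, 0.0665]
ee_rot: [-3.138, -0.135, 0.001]
force: [0.2, 0.4, -2.0]
width: 0.0172
finger_force: 88.3
[ 0.5179 -0.3356  0.0669] [ 0.1  0.3 -0.9]
top held across -10.1 -1.6 1.9 11.4 along -50.7
top fitted across -10.9 11.5 along -51.1
side held across -7.8 17.5 along -50.8
side fitted across -10.9 13.5 along -50.7
```

```bash
python3 -m creep '{"dp":[[-0.006,-0.008,-0.03],[0,0,-0.03],[0,0,-0.03],[0,0,-0.03],[0,0,-0.03],[0,0,0]],"dr":[[0,0,0],[0,0,0],[0,0,0],[0,0,0],[0,0,0],[0,0,0]]}'
```

```text
t: 9.4
tcp_pos: [0.5175, -0.3358, 0.0621]
ee_rot: [-3.139, -0.135, 0.0]
force: [-0.9, -0.6, -1.8]
width: 0.0173
finger_force: 88.3
```

```bash
python3 -m creep '{"dp":[[0,0,-0.03],[0,0,-0.03],[0,0,-0.03],[0,0,0]],"dr":[[0,0,0],[0,0,0],[0,0,0],[0,0,0]]}'
```

```text
t: 9.73
tcp_pos: [0.5179, -0.3358, 0.0595]
ee_rot: [3.139, 0.135, 0.001]
force: [1.0, 0.4, -0.1]
width: 0.0174
finger_force: 88.3
```

```bash
python3 -m creep '{"dp":[[0,0,-0.03],[0,0,-0.03],[0,0,0]],"dr":[[0,0,0],[0,0,0],[0,0,0]]}'
```

```text
t: 9.98
tcp_pos: [0.518, -0.3358, 0.0578]
ee_rot: [3.139, 0.135, 0.001]
force: [1.5, 0.2, -1.3]
width: 0.0177
finger_force: 88.3
```

```bash
python3 -m creep '{"dp":[[0,0,-0.03],[0,0,-0.03],[0,0,-0.03],[0,0,0]],"dr":[[0,0,0],[0,0,0],[0,0,0],[0,0,0]]}'
```

```text
t: 10.32
tcp_pos: [0.518, -0.3358, 0.0551]
ee_rot: [3.139, 0.135, 0.001]
force: [1.6, 0.7, -1.5]
width: 0.0174
finger_force: 88.4
```

```bash
python3 -m creep '{"dp":[[0,0,-0.03],[0,0,-0.015],[0,0,0]],"dr":[[0,0,0],[0,0,0],[0,0,0]]}'
```

```text
t: 10.57
tcp_pos: [0.518, -0.3358, 0.0538]
ee_rot: [3.139, 0.135, 0.001]
force: [2.8, 0.6, -0.1]
width: 0.0175
finger_force: 88.4
```

```bash
python3 -m creep '{"dp":[[0.01,0,-0.015],[0,0,-0.015],[0,0,0]],"dr":[[0,0,0],[0,0,0],[0,0,0]]}'
```

```text
t: 10.82
tcp_pos: [0.518, -0.3358, 0.0528]
ee_rot: [3.139, 0.135, 0.0]
force: [2.9, -0.5, -0.2]
width: 0.0174
finger_force: 88.4
```

```bash
python3 -m creep '{"dp":[[0,0,-0.015],[0,0,-0.01],[0,0,0]],"dr":[[0,0,0],[0,0,0],[0,0,0]]}'
```

```text
t: 11.07
tcp_pos: [0.5181, -0.3358, 0.0524]
ee_rot: [3.139, 0.135, 0.0]
force: [1.9, 1.3, 2.9]
width: 0.0172
finger_force: 88.8
```

```bash
python3 -m creep '{"dp":[[0,0,-0.01],[0,0,0],[0,0,0]],"dr":[[0,0,0],[0,0,0],[0,0,0]]}'
```

```text
t: 11.32
tcp_pos: [0.518, -0.3358, 0.0523]
ee_rot: [3.139, 0.135, 0.0]
force: [1.5, 2.0, 5.4]
width: 0.0173
finger_force: 89.1
```

```bash
python3 -m creep '{"dp":[[0,0,-0.01],[0,0,0],[0,0,0]],"dr":[[0,0,0],[0,0,0],[0,0,0]]}'
```

```text
t: 11.57
tcp_pos: [0.518, -0.3359, 0.0523]
ee_rot: [3.139, 0.135, 0.0]
force: [-0.3, 2.2, 8.0]
width: 0.0176
finger_force: 89.3
```

```bash
python3 -m creep '{"dp":[[0,0,-0.007],[0,0,0],[0,0,0]],"dr":[[0,0,0],[0,0,0],[0,0,0]]}'
python3 chk.py
python3 - <<'E'
from tail import *
bm=np.array([.524,-.3325])-X*.008
D=[];F=[]
for i in range(6):
    t,d=look("top");x=env.get_state();F.append(np.r_[x["force"],x["torque"]])
    r=[]
    for m in(bm,bm+Y*.2):
        for a in(-.044,-.036,-.030):
            zs=[]
            for b in(-.005,.005):
                u,v=map(lambda q:int(round(q)),proj("top",np.r_[m+X*a+Y*b,.0535]));zs.append(dpt("top",u,v,d[v,u])[2])
            r.append(np.mean(zs)*1e3)
    D.append(r)
print(np.mean(D,0).round(1),np.mean(F,0).round(2),np.std(F,0).round(2))
s,_=look("side")
a=cv2.resize(t[160:220,350:480],(780,360),interpolation=3);b=cv2.resize(s[110:190,290:380],(270,240),interpolation=3)
o=np.zeros((600,800,3),np.uint8);o[:360,:780]=a;o[360:,:270]=b;cv2.imwrite("pics/seated.png",o[:,:,::-1])
E
```

```text
t: 11.82
tcp_pos: [0.5181, -0.3358, 0.0523]
ee_rot: [3.139, 0.135, 0.0]
force: [1.1, 1.7, 8.2]
width: 0.0174
finger_force: 89.5
[ 0.5181 -0.3358  0.0523] [0.5 1.9 8.6]
top held across -11.5 -1.9 1.1 11.3 along -50.0
top fitted across -10.9 11.5 along -51.0
side held across -7.2 16.7 along -51.1
side fitted across -10.8 13.5 along -50.8
[52.5 52.4 53.5 52.2 52.7 52.1] [ 0.24  1.93  8.93  0.55 -0.05  0.01] [0.31 0.42 0.28 0.03 0.02 0.03]
```

View pics/seated.png

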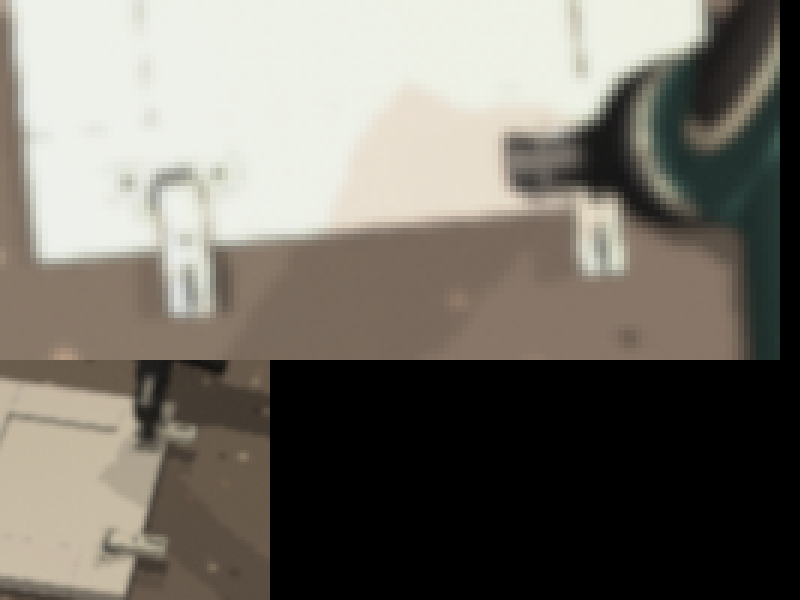

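```bash
python3 -m creep '{"dp":[[0,0.012,0],[0,0,0],[0,0,0]],"dr":[[0,0,0],[0,0,0],[0,0,0]]}'
python3 - <<'E'
from h import *
F=[]
for i in range(6):
    look("side");x=env.get_state();F.append(np.r_[x["force"],x["torque"]])
print(np.mean(F,0).round(2),x["tcp_pos"],x["ee_rot"])
E
```

```text
t: 12.52
tcp_pos: [0.5181, -0.3358, 0.0523]
ee_rot: [3.138, 0.135, 0.001]
force: [0.1, 1.8, 7.8]
width: 0.0176
finger_force: 89.4
[ 0.6   1.58  7.92  0.4  -0.09 -0.01] [ 0.51806399 -0.33582676  0.05228931] [3.13806711e+00 1.34662874e-01 5.34615640e-04]
```

```bash
python3 -m creep '{"dp":[[0,0.01,-0.004],[0,0,0],[0,0,0],[0,0,0]],"dr":[[0.0008,0,0],[0,0,0],[0,0,0],[0,0,0]]}'
python3 - <<'E'
from h import *
F=[]
for i in range(6):
    look("side");x=env.get_state();F.append(np.r_[x["force"],x["torque"]])
print(np.mean(F,0).round(2),x["tcp_pos"],x["ee_rot"])
E
```

```text
t: 13.15
tcp_pos: [0.518, -0.3358, 0.0523]
ee_rot: [-3.135, -0.134, -0.001]
force: [0.0, 1.2, 8.3]
width: 0.0175
finger_force: 89.4
[ 0.11  0.81  8.68  0.21 -0.04  0.01] [ 0.51810083 -0.33589382  0.05229895] [-3.13488762e+00 -1.34424071e-01 -1.17905001e-03]
```

```bash
python3 -m creep '{"dp":[[0,0.004,-0.003],[0,0,0],[0,0,0],[0,0,0],[0,0,0],[0,0,0],[0,0,0],[0,0,0]],"dr":[[0,0,0],[0,0,0],[0,0,0],[0,0,0],[0,0,0],[0,0,0],[0,0,0],[0,0,0]]}'
python3 - <<'E'
from h import *
F=[]
for i in range(8):
    look("side");x=env.get_state();F.append(np.r_[x["force"],x["torque"]])
print(np.mean(F,0).round(2),np.std(F,0).round(2))
m=np.mean(F,0)[2]
if 8.5<m<11: print(sign_off())
E
```

```text
t: 14.12
tcp_pos: [0.5181, -0.3359, 0.0523]
ee_rot: [-3.135, -0.134, -0.001]
force: [-0.7, 1.0, 9.0]
width: 0.0176
finger_force: 89.5
[ 0.09  0.76  9.16  0.18 -0.01  0.02] [0.39 0.28 0.44 0.02 0.02 0.02]
the job is handed in; nothing more can be done
None
```

The full-size hinge is seated in the empty bore, level with the fitted one, its arm pointing out over the door's edge, and it is held down at about 10 N (9.2 N measured plus its own weight); the job was handed in at about 14.5 s.

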